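# Blind-stamp a notebook on the lever press

## Task

Stamp the slim leather notebook that waits on the atlas: lay it on the press bed, front cover up as it lies now, spine flat against the back fence and foot end up against the end stop, let go of it, and press the lever pad fully down to its stop and hold it there for a moment. Let the lever come up, draw the notebook out and lay it flat on the floor of the wooden tray without dropping it; leave the ink bottle, the pen cup, the glass paperweight and the little picture frame standing where they are.

Things in the scene. Friction and masses are not known exactly. Their poses are not given: they have to be found in the camera images.
- press: Hand lever press for stamping leather covers, dark casting fixed to the desk, 225 mm high. Origin on the desk under the die; -x is its front, where the lever pad is, z up. Steel bed: top at z = 28 mm, x -52 to +40, y -155 to +50 mm, so it sticks out to -y: that is the feed side, where books are laid on and slid in along +y. Axes parallel to the notebook's when that lies home
- home (a point): Where the notebook's origin is when it lies home: press x 0, y -45, z 28 mm, on the bed's top. Its head-end 50 mm then stick out past the end of the fence on the feed side
- fence (a point): Middle of the top edge of the aluminium back fence's front face: press x = +32 mm, z = 38 mm. The fence runs along press y from -70 to +35 mm, stands 10 mm above the bed and is 10 mm thick
- end_stop (a point): Middle of the top edge of the aluminium end stop's face that looks to the feed side: press y = +30 mm, z = 38 mm. It runs along press x from -30 to +32 mm, 10 mm above the bed, 10 mm thick
- frame_front (a point): Front of the C-frame that reaches over the bed (press x = -22 mm). Overarm: y +-22, z 82 to 135 mm, back to the column at x 70 to 125, y +-28 mm, z up to 162 mm; the ram (y +-26 mm, z up to 170 mm) passes through it at x = y = 0. Nothing stands over the bed beyond y = -28 mm
- ram: The vertical ram with the round brass die (28 mm across) at its foot, driven down by the lever; origin at the centre of the die's face, 65 mm above the desk at rest and 43.5 mm at the lever's stop (0.5 mm below a 16 mm book's top, so the die bites it)
- die (a point): Centre of the stamping place: on the die axis, 44 mm above the desk (top of a notebook on the bed)
- lever (a joint): Hinged spring lever of the press, rad: 0 = up at rest, 0.22 = down on its stop. Hinge axis lies along the press's y at x = +95 mm, z = 145 mm. Spring return: about 5 N at the pad to start it, 11 N at the stop, about 20 N with the die biting a notebook, and it comes up by itself when let go
- pad (a point): Centre of the top of the black palm pad (46 x 56 mm, 16 mm thick) at the front end of the lever. At rest at x = -117 mm, z = 221 mm in the press frame; at the stop 48 mm lower and 12 mm farther forward (-x). The lever behind it is a steel bar 22 mm wide
- notebook: Slim leather-bound notebook, closed and stiff, 64 mm (x) by 150 mm (y) by 16 mm thick, 160 g. Origin at the centre of its underside, z up through the front cover. Tan boards; +x is the spine (a dark leather strip 15 mm wide with five raised bands); at -x the cream page edges show. +y is the foot end
- stamp_spot (a point): The place on the front cover that the die must meet: mid-width, 30 mm from the foot end, on the cover's top face (x 0, y +45, z 16 mm in the notebook frame)
- atlas: Large closed book lying flat and fixed, 230 (x) by 170 (y) by 36 mm thick, dark red; the notebook starts on top of it. Origin at the centre of its underside
- tray: Open wooden tray, fixed, 230 (x) by 170 (y) mm outside, 35 mm high, walls and floor 5 mm thick. Origin at the centre of its underside. The notebook fits best with its length along the tray's x
- ink: Ink bottle, 60 mm across, 64 mm high, loose; origin at the centre of its underside
- cup: Brass pen cup, 68 mm across, 100 mm high, with pens that reach 170 mm, loose; origin at the centre of its underside
- weight: Domed glass paperweight, 68 mm across, 43 mm high, loose; origin at the centre of its underside
- picture: Small standing wooden picture frame, 130 mm high, 90 mm wide (y), 14 mm thick with a strut 50 mm behind it (+x), loose; origin under the centre of the frame

How it is judged:
On the way, in this order (a step that is already met when the one before it is completed fails the run):
1. the notebook lies home on the bed, spine to the fence, foot end to the stop (within 5 mm and 3.4 degrees), let go, lever still up (x of stamp_spot in the frame of press between -0.005 and 0.005 m and y of stamp_spot in the frame of press between -0.005 and 0.005 m and angle between the y axis of notebook and the y axis of press, either way round below 0.06 rad and z of notebook in the frame of press between 0.024 and 0.033 m and contact force between the fingers and notebook below 0.5 N and linear speed of notebook below 0.02 m/s and value of joint lever below 0.03 rad), for 0.2 s.
2. the lever is down on its stop and the die bears on the notebook, still home (x of stamp_spot in the frame of press between -0.005 and 0.005 m and y of stamp_spot in the frame of press between -0.005 and 0.005 m and angle between the y axis of notebook and the y axis of press, either way round below 0.06 rad and z of notebook in the frame of press between 0.024 and 0.033 m and value of joint lever above 0.205 rad and contact force between ram and notebook above 2 N), for 0.3 s.
At the end, for the whole second after the job is handed in: The notebook, stamped, lies flat and at rest on the tray's floor, cover up (origin inside the tray and under 12 mm above its underside, tilt under 0.1 rad), released; the lever is up (under 0.03 rad); ink bottle, pen cup, paperweight and picture stand within 30 mm of where they began (x of notebook in the frame of tray between -0.08 and 0.08 m and y of notebook in the frame of tray between -0.06 and 0.06 m and z of notebook in the frame of tray below 0.012 m and angle between notebook's own z axis and vertical below 0.1 rad and linear speed of notebook below 0.02 m/s and value of joint lever below 0.03 rad and distance of each of ink, cup, weight, picture from where it was at the start of the episode below 0.03 m and angle between each of ink, cup, weight, picture's own z axis and vertical below 0.2 rad); the robot touches nothing.
It fails at once if the notebook is dropped (falls free from more than about 40 mm) (linear speed of notebook above 0.9 m/s and contact force between the fingers and notebook below 0.1 N).
It fails at once if the ink bottle, pen cup, paperweight or picture is shifted over 30 mm or tipped (distance of any of ink, cup, weight, picture from where it was at the start of the episode above 0.03 m or angle between any of ink, cup, weight, picture's own z axis and vertical above 0.35 rad).
It fails at once if the die is brought down on the cover over 8 mm away from its place (value of joint lever above 0.15 rad and contact force between ram and notebook above 2 N and horizontal distance between stamp_spot and die above 0.008 m).
It also fails if it takes over 72 s, if anything falls off the work surface, if the arm or the gripper's body presses on something with over 40 N, if the wrist force passes 120 N, or if a joint passes its speed limit or range.

## Robot

A 6-joint arm with a two-finger parallel gripper is mounted at the origin on the work surface. World frame = base frame: x ahead of the robot, y to its left, z up, the work surface at z = 0. Lengths are in m, angles in rad, forces in N, time in s.
With the tool pointing down it reaches from about 0.35 to 0.85 m from the base axis. Payload 8.1 kg.
Tool frame: the origin (TCP) lies on the centre line of the jaws, within the pads' length; the fingertips stand 22 mm ahead of it and the grasp point (between the pads) lies 3 mm ahead of it; z points along the fingers, y is the line along which they close (so a half turn about z gives the same grasp; the last joint's range is limited). The gripper opens to 93 mm and grips with 3 to 60 N. Pads are 15 mm wide; open, the fingers measure 128 mm over their backs; the gripper's body (75 mm by 188 mm) begins 65 mm behind the grasp point.
Start: joints at [-1.324, 0.13, 1.488, -0, 1.523, -0.085], TCP at [0.195, -0.567, 0.241] pointing down, gripper open.
Joint ranges: [-2.96, 2.96], [-0.89, 2.26], [0.02, 2.5], [-1.34, 4.48], [0, 2.73], [-2.66, 2.66]. Speed limits (rad/s): [2.39, 2.39, 2.79, 3.14, 3.14, 3.14].

## Interface

Orientations are given as a rotation vector (axis times angle).
In Python, from plant import robot gives the robot as it stands.
- The arm moves only by the shell command python3 inch.py [FORCE], which reads ROWS from standard input. ROWS is a JSON list of rows, 1 to 20 of them, each of 5 numbers: the finger opening in m, then dx, dy, dz in units of 100 mm, then a turn about the tool's z in rad; each row shifts and turns the commanded pose from where the row before left it, along the tool's axes as they then stand; what a row does not reach is not made up. A row lasts 1/10 s, in which the tool goes at most 0.05 m and 0.15 rad, less where a joint would pass 70% of its speed; a pose out of reach is approached as far as the arm can. The fingers move at their own pace and stop on an object; FORCE is the grip in N (left out, the last holds). Time passes only in rows, so rows that do not move let the fingers close. It prints the time, the measured TCP pose, the force, the opening and the grip force at its end. Input that does not fit is refused with a message, and nothing moves.
- robot.read_state(): the state, without advancing time (a new reading comes with each control period).
- robot.read_camera(name): name is "scene" or "top"; returns a dict with "image" (384x512x3 uint8, red, green, blue), "fx", "fy", "cx", "cy" (pixels), "dist" ([k1, k2, p1, p2, k3] as OpenCV has them; the pictures are not rectified), "R" (3x3) and "t" (3): a world point X has camera coordinates R X + t. Camera axes: x right, y down, z forward; pixel columns grow to the right and rows downward; lengths in m; the calibration is good to about 2 mm. A picture is of the moment at which its call begins. There is no depth.
- robot.close_job(): hands the job in; it is judged then, once.
The state is a dict: "t": time; "q": joint angles; "dq": joint speeds; "joint_torque": joint torques, N m; "tool_pos": TCP position; "orientation": TCP orientation; "force": force on the tool from outside, world axes, zero at the start; "wrist_torque": the same for the moment, N m; "opening": finger opening in m; "gripper_force": force on a finger pad.
Only numpy, scipy, OpenCV 4.12 (cv2) and the standard library are available. Lean on these libraries where they do the work, as an engineer would, in place of code of your own. Each camera call takes 0.05 s, during which the arm holds its last target. There are 200 camera calls.

## Working session

There is one attempt and no reset: what is moved stays moved. The work goes in short steps, Python scripts to look and compute and a shell command to move; the robot and the scene stay as the last step left them, time stands still between calls to the robot, and variables do not carry over. Pictures are saved under pics/ and viewed, at most 11 in all, crops included, and the job is handed in when it is done.

```bash
ls; mkdir -p pics; cat > h.py <<'E'
import numpy as np, cv2
from plant import robot
def cam(n):
    c=robot.read_camera(n); c['K']=np.array([[c['fx'],0,c['cx']],[0,c['fy'],c['cy']],[0,0,1.]]); c['R']=np.array(c['R']);c['t']=np.array(c['t']);c['dist']=np.array(c['dist'],float);return c
def ray(c,uv,z):
    p=cv2.undistortPoints(np.array(uv,float).reshape(-1,1,2),c['K'],c['dist']).reshape(-1,2)
    d=np.c_[p,np.ones(len(p))]@c['R']; o=-c['R'].T@c['t']
    return o+d*((z-o[2])/d[:,2])[:,None]
def proj(c,X):
    return cv2.projectPoints(np.array(X,float).reshape(-1,3),cv2.Rodrigues(c['R'])[0],c['t'],c['K'],c['dist'])[0].reshape(-1,2)
E
python3 - <<'E'
from h import *
import pickle
for n in('scene','top'):
    c=cam(n); pickle.dump(c,open(n+'.pkl','wb')); cv2.imwrite(f'pics/{n}0.png',cv2.resize(c['image'][:,:,::-1],(768,576),interpolation=cv2.INTER_CUBIC)); print(n,-c['R'].T@c['t'],c['R'][2],c['fx'])
print(robot.read_state())
E
```

```text
inch.py
pics
plant.py
scene [1.74733776 0.03634258 0.8500528 ] [-0.85860767 -0.00553761 -0.51260336] 414.3328175973006
top [0.35190316 0.02149404 1.47390446] [ 0.17324704  0.00142941 -0.98487736] 462.65615625943764
{'t': 0.1, 'q': array([-1.32441603e+00,  1.31097313e-01,  1.48920789e+00, -7.65834869e-06,
        1.52298879e+00, -8.53812629e-02]), 'dq': array([ 0.00065982, -0.00167214, -0.00224401,  0.00170329,  0.00227983,
       -0.00030924]), 'joint_torque': array([ 1.39483142e-03, -5.61341715e+01, -4.93096018e+01,  7.71003915e-02,
        2.91377044e-02, -7.36677748e-05]), 'tool_pos': array([ 0.19533423, -0.56679337,  0.23966474]), 'orientation': array([-3.09679691e+00, -5.18463842e-01,  2.26753351e-04]), 'force': array([ 0.31906454,  0.42161905, -0.4074829 ]), 'wrist_torque': array([-0.03349199, -0.02383483,  0.006369  ]), 'gripper_force': 0.0, 'opening': 0.0927806723554886}
```

View pics/scene0.png

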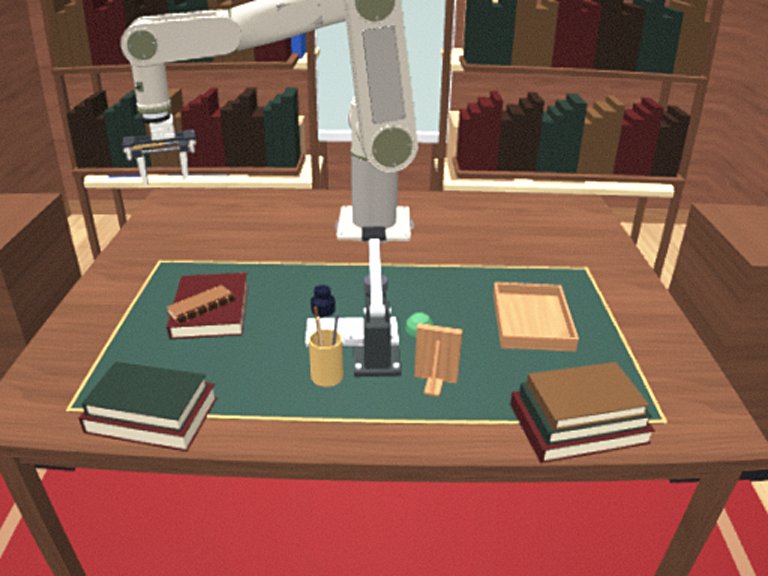

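View pics/top0.png

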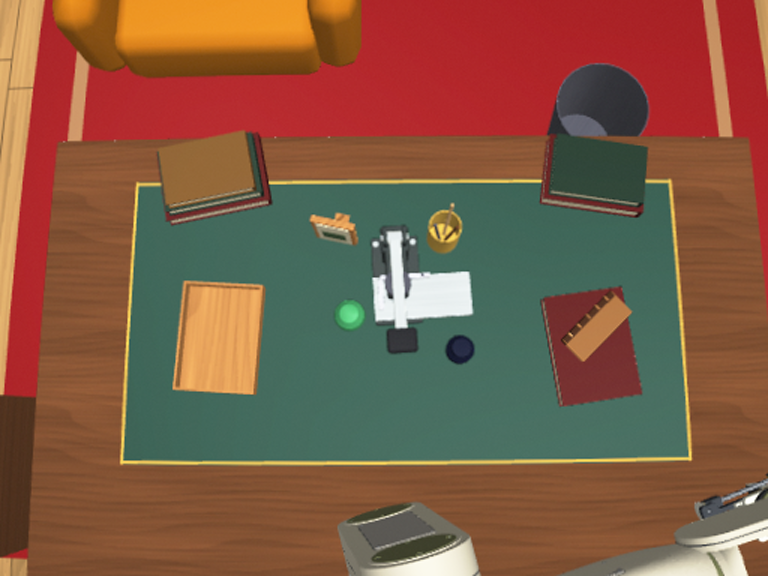

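The scene view, taken from the far side, shows the notebook on the atlas at (200,303), the press at (375,335), the cup at (325,355) and the tray at (537,315). In the top view (x up, y left) the notebook is at (597,327), the bed at (425,297), the pad at (402,341), the ink at (460,349), the weight at (349,315) and the tray at (220,338).

```bash
python3 - <<'E'
from h import *
import pickle
c=pickle.load(open('top.pkl','rb')); s=pickle.load(open('scene.pkl','rb'))
im=c['image'][:,:,::-1]
a=cv2.resize(im[140:240,240:440],(800,400),interpolation=cv2.INTER_CUBIC)
cv2.imwrite('pics/crop1.png',a)
hsv=cv2.cvtColor(im,cv2.COLOR_BGR2HSV)
def rep(name,mask,roi,z):
    m=np.zeros(mask.shape,np.uint8); x0,y0,x1,y1=roi; m[y0:y1,x0:x1]=mask[y0:y1,x0:x1]*255
    cs,_=cv2.findContours(m,0,2); k=max(cs,key=cv2.contourArea)
    r=cv2.minAreaRect(k); b=cv2.boxPoints(r)
    P=ray(c,b,z)[:,:2]; d=[np.linalg.norm(P[i]-P[(i+1)%4]) for i in range(4)]
    print(name,'area',cv2.contourArea(k),'ctr',P.mean(0).round(4),'sides',np.round(d[:2],4),'corners',P.round(4).tolist())
H,S,V=[hsv[...,i].astype(int) for i in range(3)]
nb=(H>=5)&(H<=20)&(V>110)&(S>80)
rep('notebook(tan)',nb,(365,185,430,250),.052)
red=((H<5)|(H>170))&(S>100)&(V>50)
rep('atlas',red|nb,(350,180,435,280),.036)
rep('tray',(H>=5)&(H<=22)&(S>60)&(V>80),(105,175,190,275),.035)
rep('weight',(H>45)&(H<75)&(S>130)&(V>110),(210,190,250,230),.02)
rep('ink',(V<70),(290,215,325,250),.064)
rep('pad',(V<60)&(S<120),(250,215,285,240),.221)
rep('bed',(V>170)&(S<60),(278,175,320,220),.028)
for n,p in(('nb',(597,327)),('bed',(445,297)),('matte',(500,400))): print(n,hsv[int(p[1]/1.5),int(p[0]/1.5)])
E
```

```text
notebook(tan) area 793.0 ctr [ 0.5332 -0.3985] sides [0.1542 0.067 ] corners [[0.5031, -0.3199], [0.6107, -0.4304], [0.5628, -0.4771], [0.4563, -0.3663]]
atlas area 3755.0 ctr [ 0.494 -0.391] sides [0.1881 0.2321] corners [[0.5952, -0.2861], [0.6226, -0.4722], [0.3915, -0.4939], [0.3669, -0.3119]]
tray area 3959.5 ctr [0.5173 0.3906] sides [0.2367 0.1812] corners [[0.4072, 0.4849], [0.6436, 0.4745], [0.6263, 0.2941], [0.3921, 0.309]]
weight area 288.5 ctr [0.5644 0.1178] sides [0.0606 0.061 ] corners [[0.595, 0.1482], [0.5947, 0.0876], [0.5337, 0.0875], [0.534, 0.1477]]
ink area 258.0 ctr [ 0.4855 -0.1101] sides [0.059  0.0539] corners [[0.4842, -0.0703], [0.5254, -0.1124], [0.4866, -0.1499], [0.4458, -0.1077]]
pad area 271.0 ctr [0.4863 0.009 ] sides [0.0518 0.0437] corners [[0.5083, 0.0348], [0.508, -0.017], [0.4643, -0.0166], [0.4646, 0.035]]
bed area 1002.0 ctr [ 0.6054 -0.0842] sides [0.115  0.0968] corners [[0.6541, -0.0276], [0.6534, -0.1426], [0.5566, -0.1401], [0.5574, -0.0264]]
nb [ 14 151 188]
bed [ 90   6 239]
matte [ 79  85 111]
```

View pics/crop1.png

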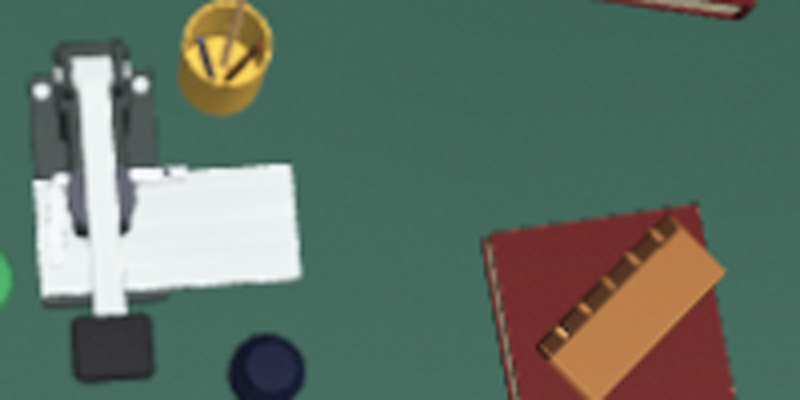

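The crop shows the bed's corners at about (42,298), (35,182), (292,165) and (302,278). The pad is at (113,347), the ink at (267,368), and the cup rim at (227,40) with pens leaning up. The dark spine faces upper left, so the foot end is at lower left. Next I'll measure the bed edges, the cup and pens, and the picture.

```bash
cat > meas.py <<'E'
from h import *
import pickle
c=pickle.load(open('top.pkl','rb')); s=pickle.load(open('scene.pkl','rb'))
g=cv2.cvtColor(c['image'],cv2.COLOR_RGB2GRAY).astype(float)
def cross(vals,th):  # subpixel crossing from bright to dark
    for i in range(len(vals)-1):
        if vals[i]>=th>vals[i+1]: return i+(vals[i]-th)/(vals[i]-vals[i+1])
fr=[];en=[]
th=160
for u in range(281,313): # front edge, going down rows from 200
    k=cross(g[200:225,u],th); fr.append((u,200+k))
for v in range(186,207):
    k=cross(g[v,300:325],th); en.append((300+k,v))
k=[(u,197-cross(g[197:170:-1,u],th)) for u in range(290,311)]
F=ray(c,fr,.028)[:,:2];E=ray(c,en,.028)[:,:2];B=ray(c,k,.028)[:,:2]
def line(P):
    vx,vy,x,y=cv2.fitLine(P.astype(np.float32),cv2.DIST_HUBER,0,.001,.001).ravel(); return np.array([x,y]),np.array([vx,vy])
for n,P in(('front',F),('end',E),('back',B)):
    p,d=line(P); print(n,p.round(4),'ang',np.degrees(np.arctan2(d[1],d[0])).round(2))
pf,df=line(F);pe,de=line(E);pb,db=line(B)
def inter(p,d,q,e): 
    t=np.linalg.solve(np.c_[d,-e],q-p); return p+t[0]*d
A=inter(pf,df,pe,de);C=inter(pb,db,pe,de); print('FR',A.round(4),'BR',C.round(4),'width',np.linalg.norm(A-C).round(4))
E
python3 meas.py; python3 - <<'E'
from h import *
import pickle
c=pickle.load(open('top.pkl','rb')); s=pickle.load(open('scene.pkl','rb'))
# cup rim: yellow mask
for n,k,roi,roi2 in(('top',c,(280,130,315,172),0),('scene',s,(200,215,235,260),0)):
    hsv=cv2.cvtColor(k['image'],cv2.COLOR_RGB2HSV);H,S,V=[hsv[...,i] for i in range(3)]
    m=((H>17)&(H<30)&(S>110)&(V>60)).astype(np.uint8)*255
    x0,y0,x1,y1=roi; mm=np.zeros_like(m);mm[y0:y1,x0:x1]=m[y0:y1,x0:x1]
    cs,_=cv2.findContours(mm,0,2);q=max(cs,key=cv2.contourArea);print(n,cv2.boundingRect(q))
a=cv2.resize(s['image'][185:275,190:320,::-1],(780,540),interpolation=cv2.INTER_CUBIC)
cv2.imwrite('pics/crop2.png',a)
a=cv2.resize(c['image'][125:225,200:320,::-1],(720,600),interpolation=cv2.INTER_CUBIC)
cv2.imwrite('pics/crop3.png',a)
E
```

```text
front [ 0.558  -0.0849] ang -86.71
end [ 0.617  -0.1402] ang 3.03
back [ 0.6532 -0.0988] ang -86.57
FR [ 0.5614 -0.1431] BR [ 0.6556 -0.1381] width 0.0943
top (285, 138, 23, 31)
scene (206, 220, 23, 38)
```

View pics/crop2.png

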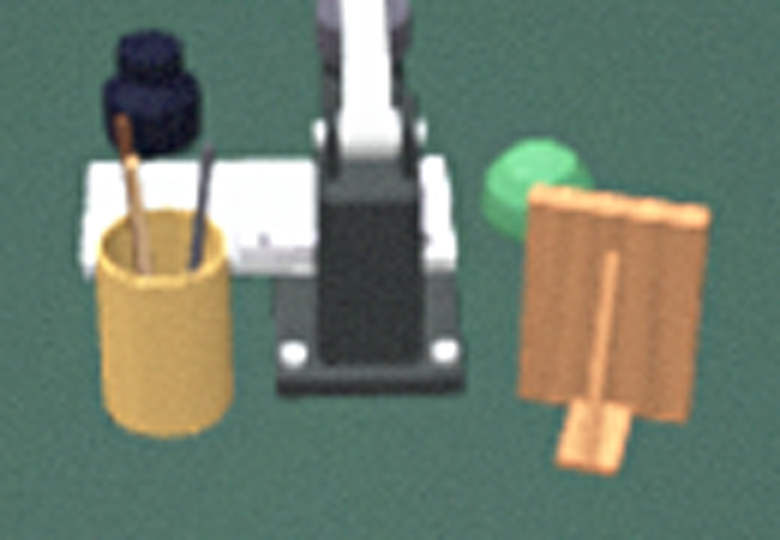

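View pics/crop3.png

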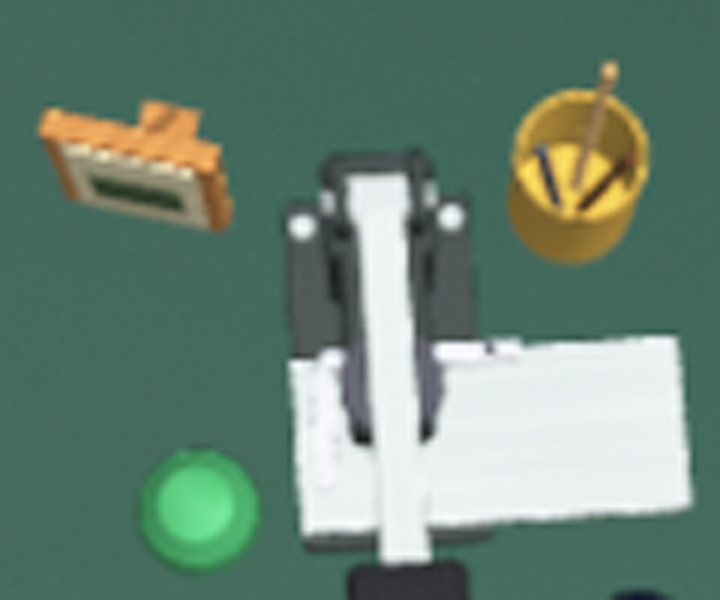

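Crop2 shows a brown pen tip at (122,118), a cream pen tip at (133,160) and a dark pen tip at (208,150). Crop3 shows the cup rim at (580,150), with the cream tip at (610,70), the brown tip at (630,158) and the blue tip at (542,150). Next I'll triangulate these in the press frame to check clearance for the gripper body.

```bash
cat >> h.py <<'E'
TH=0.056; O=np.array([.6058,.0148]); Rp=np.array([[np.cos(TH),-np.sin(TH)],[np.sin(TH),np.cos(TH)]])
def topress(p): return (np.asarray(p)[...,:2]-O)@Rp
def toworld(p): return np.asarray(p)@Rp.T+O
E
python3 - <<'E'
from h import *
import pickle
c=pickle.load(open('top.pkl','rb')); s=pickle.load(open('scene.pkl','rb'))
r3=lambda u,v:((u+.5)/6-.5+200,(v+.5)/6-.5+125); r2=lambda u,v:((u+.5)/6-.5+190,(v+.5)/6-.5+185)
def tri(a,b):
    a=cv2.undistortPoints(np.array([[a]]),c['K'],c['dist']).reshape(2,1);b=cv2.undistortPoints(np.array([[b]]),s['K'],s['dist']).reshape(2,1)
    X=cv2.triangulatePoints(np.c_[c['R'],c['t']],np.c_[s['R'],s['t']],a,b).ravel();X=X[:3]/X[3]
    e=proj(c,X)-0; return X
rim=ray(c,[r3(580,152)],.1)[0]; print('cup rim',rim,topress(rim))
sb=ray(s,[r2(165,247)],.1)[0]; print('cup rim scene',sb,topress(sb))
for n,a,b in(('cream',(610,70),(133,160)),('brown',(630,158),(122,118)),('blue',(542,150),(208,150))):
    X=tri(r3(*a),r2(*b)); print(n,X.round(3),topress(X).round(3), (proj(c,X)-r3(*a)).round(1),(proj(s,X)-r2(*b)).round(1))
for n,p,z in(('ink',(.4855,-.1101),0),('weight',(.5644,.1178),0)): print(n,topress(p))
from itertools import product
P=[[x,y,z] for x in(-.115,.115) for y in(-.085,.085) for z in(0,)]
print('picture base',[topress(q).round(3).tolist() for q in ray(c,[r3(45,112),r3(222,150)],.13)])
# fence end and stop in top
print('fence end?',topress(ray(c,[r3(520,350),r3(335,430)],.038)))
E
```

```text
cup rim [ 0.73622173 -0.0824151   0.1       ] [ 0.12477608 -0.10436251]
cup rim scene [ 0.74034056 -0.08085891  0.1       ] [ 0.12897556 -0.10303929]
cream [ 0.759 -0.093  0.166] [ 0.147 -0.116] [[-0.1  0. ]] [[-0.1 -0. ]]
brown [ 0.716 -0.102  0.161] [ 0.103 -0.123] [[ 0. -0.]] [[0. 0.]]
blue [ 0.724 -0.06   0.148] [ 0.114 -0.081] [[-0.2  0. ]] [[-0.2 -0. ]]
ink [-0.12710216 -0.11797093]
weight [-0.03557012  0.10515573]
picture base [[0.154, 0.165], [0.129, 0.077]]
fence end? [[ 0.03593761 -0.07021665]
 [-0.00077335  0.02980019]]
```

The layout checks out. The fence end measures at press y = -70.2 mm and the stop at y = +29.8 mm, as given. A grip 40 mm toward the head end from centre clears the cup and pens. Next I'll plan the first move.

```bash
cat >> h.py <<'E'
from scipy.spatial.transform import Rotation as Ro
def plan(x,y,z,yang=None,st=None):
    """shift in present tool axes to TCP target, and turn so tool y lies along world angle yang (deg, mod 180)"""
    st=st or robot.read_state(); R=Ro.from_rotvec(st['orientation']).as_matrix()
    d=R.T@(np.array([x,y,z])-st['tool_pos']); ya=np.degrees(np.arctan2(R[1,1],R[0,1]))
    print('shift',d.round(4),'tool y ang',ya.round(2),end=' ')
    if yang is not None:
        w=(yang-ya+90)%180-90; print('turn rad',round(-np.radians(w),3),'or',round(-np.radians(w-180*np.sign(w)),3),end=' ')
    print('q1',st['q'][0].round(2),'q6',st['q'][5].round(3))
E
python3 -c "
from h import *
plan(.561,-.4273,.16,44.05)"
```

```text
shift [ 0.3911 -0.0127  0.0797] tool y ang -70.99 turn rad 1.134 or -2.008 q1 -1.32 q6 -0.085
```
Shift: 0.391 in x, 8+ rows. Turn 1.134: 8 rows of 0.142. q6 after: translations also changes q6. Then at press turn notebook by -41 deg (world) => tool turn +.71, with q1 going from -0.65 to 0. Then tray: +-96. q6 sign: unknown; check afterwards. Both within ±2.66 hopefully: initial q1=-1.32,q6=-.085, tool y ang -71 = q1(-75.9)+... ang = q1 - q6 ... -75.9+4.9= -71 → ang = q1 - q6 (deg). Good. For target 44: q6 = q1(-37.3°)-44 = -81 or (44-180=-136): q6=+99°. Turn 1.134 rad is world -65 → angle -136 → q6=+99=1.72. At press: tool y ang = press x 3.2 or -176.8: q1≈-8° → q6= 169° exceeds 152! Other option: ang 44 → q6=-81; at press ang 3.2: q1 -8 → q6=-11. Tray: notebook x at world -93+... y along 177 → x at 87: q1=37 → q6=-50; great. So use turn -2.008 (14 rows of 0.1434). Combine: turn first simultaneous? shift first 8 rows then turn in 14. Fine.

Careful with the scale: shifts go in units of 100 mm. That gives: 0.049 m is 0.49, 0.048 m is 0.48.

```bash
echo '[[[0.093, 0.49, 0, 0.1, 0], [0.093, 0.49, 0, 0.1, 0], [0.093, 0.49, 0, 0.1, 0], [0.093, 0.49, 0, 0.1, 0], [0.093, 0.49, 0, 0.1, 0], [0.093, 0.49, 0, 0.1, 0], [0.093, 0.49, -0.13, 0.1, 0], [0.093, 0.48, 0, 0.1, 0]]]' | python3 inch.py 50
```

```text
refused: ROWS must be a list of rows, each a list of 5 numbers. Nothing was moved.
```

The error is about the shape of the input: a list of rows, each a list of 5 numbers. Fixing that and sending the same move.

```bash
echo '[[0.093, 0.49, 0, 0.1, 0], [0.093, 0.49, 0, 0.1, 0], [0.093, 0.49, 0, 0.1, 0], [0.093, 0.49, 0, 0.1, 0], [0.093, 0.49, 0, 0.1, 0], [0.093, 0.49, 0, 0.1, 0], [0.093, 0.49, -0.13, 0.1, 0], [0.093, 0.48, 0, 0.1, 0]]' | python3 inch.py 50
echo '[[0.093, 0, 0, 0, -0.1434], [0.093, 0, 0, 0, -0.1434], [0.093, 0, 0, 0, -0.1434], [0.093, 0, 0, 0, -0.1434], [0.093, 0, 0, 0, -0.1434], [0.093, 0, 0, 0, -0.1434], [0.093, 0, 0, 0, -0.1434], [0.093, 0, 0, 0, -0.1434], [0.093, 0, 0, 0, -0.1434], [0.093, 0, 0, 0, -0.1434], [0.093, 0, 0, 0, -0.1434], [0.093, 0, 0, 0, -0.1434], [0.093, 0, 0, 0, -0.1434], [0.093, 0, 0, 0, -0.1434], [0.093, 0, 0, 0, 0]]' | python3 inch.py
python3 -c "
from h import *
plan(.561,-.4273,.061,44.05)"
```

```text
t: 0.9
tool_pos: [0.5608, -0.4265, 0.1599]
orientation: [-3.097, -0.519, 0.001]
force: [0.8, -1.0, 0.3]
opening: 0.0932
gripper_force: 0.0
t: 2.4
tool_pos: [0.5592, -0.4283, 0.1602]
orientation: [-1.223, -2.893, -0.001]
force: [-0.2, -1.1, -0.2]
opening: 0.0926
gripper_force: 0.0
shift [-0.0007  0.002   0.0992] tool y ang 44.17 turn rad 0.002 or -3.139 q1 -0.73 q6 -1.497
```

```bash
echo '[[0.093, 0, 0.02, 0.3, 0], [0.093, 0, 0, 0.3, 0], [0.093, 0, 0, 0.2, 0], [0.093, 0, 0, 0.1, 0], [0.093, 0, 0, 0.09, 0], [0.093, 0, 0, 0, 0], [0.05, 0, 0, 0, 0], [0.05, 0, 0, 0, 0], [0.05, 0, 0, 0, 0], [0.05, 0, 0, 0, 0], [0.05, 0, 0, 0, 0], [0.05, 0, 0, 0, 0], [0.05, 0, 0, 0, 0]]' | python3 inch.py 50
python3 -c "
from h import *
plan(.561,-.4273,.061,44.05)"
```

```text
t: 3.7
tool_pos: [0.5613, -0.4275, 0.0628]
orientation: [1.226, 2.891, -0.001]
force: [-0.5, -0.2, 5.1]
opening: 0.0632
gripper_force: 50.0
shift [ 0.0003 -0.      0.0018] tool y ang 44.03 turn rad -0.0 or 3.141 q1 -0.72 q6 -1.492
```

In the tool's units: -0.03 m is -0.3, -0.02 m is -0.2.

```bash
echo '[[0.05, 0, 0, -0.1, 0], [0.05, 0, 0, -0.2, 0], [0.05, 0, 0, -0.3, 0], [0.05, 0, 0, -0.3, 0], [0.05, 0, 0, 0, 0]]' | python3 inch.py
python3 - <<'E'
from h import *
import pickle
# pre-feed pose: notebook y offset -110 from home, grip 40 toward head
p=toworld([-.003,-.085-.110]); print(p)
plan(p[0],p[1],.15,np.degrees(TH))
c=cam('top'); s=cam('scene')
a=cv2.resize(c['image'][175:260,350:450,::-1],(500,425),interpolation=cv2.INTER_CUBIC)
b=cv2.resize(s['image'][150:230,90:190,::-1],(500,400),interpolation=cv2.INTER_CUBIC)
cv2.imwrite('pics/g.png',np.vstack([a[:300],b[:300]]))
E
```

```text
t: 4.2
tool_pos: [0.5631, -0.429, 0.1583]
orientation: [1.223, 2.885, -0.004]
force: [0.5, -1.1, -0.9]
opening: 0.0636
gripper_force: 50.0
[ 0.613719   -0.18006223]
shift [0.1439 0.2094 0.0072] tool y ang 44.04 turn rad 0.713 or -2.429 q1 -0.72 q6 -1.492
```

View pics/g.png

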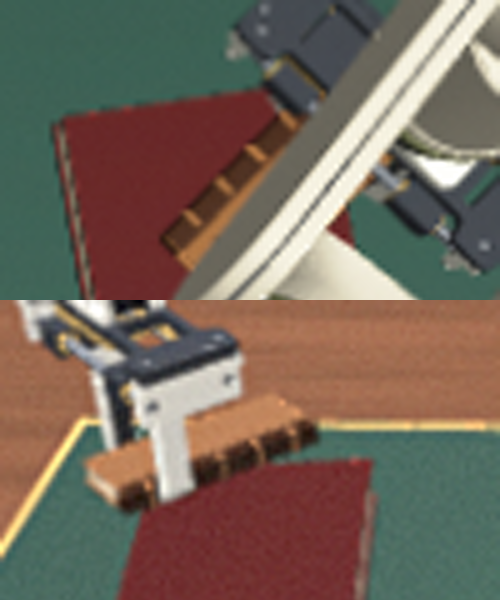

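The stacked crop shows the notebook lifted clear of the atlas, held near its head end and roughly level.

```bash
echo '[[0.05, 0, 0, 0, 0.1], [0.05, 0, 0, 0, 0.1426], [0.05, 0, 0, 0, 0.1426], [0.05, 0, 0, 0, 0.1426], [0.05, 0, 0, 0, 0.1], [0.05, 0, 0, 0, 0.0852], [0.05, 0, 0, 0, 0], [0.05, 0, 0, 0, 0]]' | python3 inch.py
python3 - <<'E'
from h import *
p=toworld([-.003,-.085-.110])
plan(p[0],p[1],.105,np.degrees(TH))
E
```

```text
t: 5.1
tool_pos: [0.5602, -0.4265, 0.15]
orientation: [-2.154, -2.283, 0.0]
force: [-0.4, -0.2, -1.4]
opening: 0.0631
gripper_force: 50.0
shift [0.2428 0.0679 0.0453] tool y ang 3.34 turn rad 0.002 or -3.139 q1 -0.72 q6 -0.782
```

```bash
echo '[[0.05, 0.3, 0.08, 0, 0], [0.05, 0.4, 0.1, 0, 0], [0.05, 0.4, 0.1, 0, 0], [0.05, 0.4, 0.1, 0, 0], [0.05, 0.4, 0.1, 0, 0], [0.05, 0.3, 0.1, 0.15, 0], [0.05, 0.23, 0.1, 0.15, 0], [0.05, 0, 0, 0.15, 0], [0.05, 0, 0, 0, 0], [0.05, 0, 0, 0, 0]]' | python3 inch.py
python3 - <<'E'
from h import *
p=toworld([-.003,-.085-.110])
plan(p[0],p[1],.059,np.degrees(TH))
c=cam('top'); s=cam('scene')
a=cv2.resize(c['image'][140:240,240:380,::-1],(560,400),interpolation=cv2.INTER_CUBIC)
b=cv2.resize(s['image'][180:260,150:290,::-1],(560,320),interpolation=cv2.INTER_CUBIC)
cv2.imwrite('pics/f.png',np.vstack([a[:300],b[:300]]))
E
```

```text
t: 6.1
tool_pos: [0.6146, -0.1815, 0.1064]
orientation: [-2.158, -2.282, 0.001]
force: [0.3, 0.6, -0.6]
opening: 0.0633
gripper_force: 50.0
shift [ 0.0014 -0.0008  0.0474] tool y ang 3.2 turn rad -0.0 or 3.142 q1 -0.37 q6 -0.423
```

View pics/f.png

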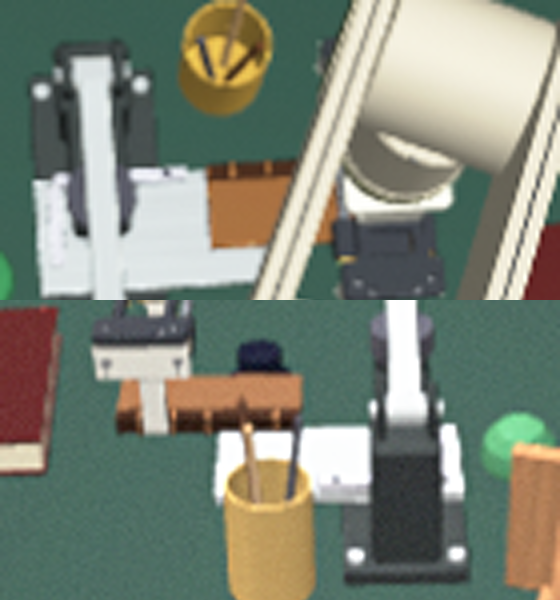

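The book is level over the feed side, and its foot edge is at crop (210,205) above the bed. I'll lower it to about 4 mm above the bed and feed it in.

```bash
echo '[[0.05, 0, 0, 0.2, 0], [0.05, 0, 0, 0.15, 0], [0.05, 0, 0, 0.12, 0], [0.05, 0, 0, 0, 0], [0.05, 0.2, 0, 0, 0], [0.05, 0.25, 0, 0, 0], [0.05, 0.25, 0, 0, 0], [0.05, 0.2, 0, 0, 0], [0.05, 0.1, 0, 0, 0], [0.05, 0, 0, 0, 0], [0.05, 0, 0, 0, 0]]' | python3 inch.py
python3 - <<'E'
from h import *
p=toworld([-.0,-.085])
plan(p[0],p[1],.055,np.degrees(TH))
E
```

```text
t: 7.3
tool_pos: [0.6099, -0.0809, 0.0604]
orientation: [2.158, 2.283, 0.0]
force: [-1.7, 1.1, -2.4]
opening: 0.0635
gripper_force: 50.0
shift [0.0107 0.0013 0.0054] tool y ang 3.23 turn rad 0.0 or -3.141 q1 -0.22 q6 -0.271
```

In the tool's units: 0.002 m is 0.02, 0.0015 m is 0.015.

```bash
echo '[[0.05, 0, 0, 0.02, 0], [0.05, 0, 0, 0.015, 0], [0.05, 0, 0, 0, 0]]' | python3 inch.py
echo '[[0.05, 0.04, 0, 0, 0], [0.05, 0.03, 0, 0, 0], [0.05, 0, 0, 0, 0]]' | python3 inch.py
echo '[[0.05, 0.02, 0, 0, 0], [0.05, 0, 0, 0, 0], [0.05, 0, 0, 0, 0]]' | python3 inch.py
echo '[[0.05, 0.02, 0, 0, 0], [0.05, 0, 0, 0, 0], [0.05, 0, 0, 0, 0]]' | python3 inch.py
```

```text
t: 7.6
tool_pos: [0.6097, -0.0817, 0.0561]
orientation: [-2.16, -2.281, 0.0]
force: [-1.5, -0.6, -0.5]
opening: 0.0635
gripper_force: 50.0
t: 7.9
tool_pos: [0.6093, -0.0735, 0.0564]
orientation: [-2.158, -2.282, -0.0]
force: [-0.7, 1.1, -1.0]
opening: 0.063
gripper_force: 50.0
t: 8.2
tool_pos: [0.6093, -0.0716, 0.0565]
orientation: [-2.158, -2.282, -0.0]
force: [-1.4, 0.7, -1.9]
opening: 0.0634
gripper_force: 50.0
t: 8.5
tool_pos: [0.6091, -0.0698, 0.0565]
orientation: [-2.159, -2.282, -0.0]
force: [-2.1, 0.6, -1.4]
opening: 0.0632
gripper_force: 50.0
```

```bash
for i in 1; do echo '[[0.05, 0.015, 0, 0, 0], [0.05, 0, 0, 0, 0], [0.05, 0, 0, 0, 0]]' | python3 inch.py; done
echo '[[0.05, 0.015, 0, 0, 0], [0.05, 0, 0, 0, 0], [0.05, 0, 0, 0, 0]]' | python3 inch.py
echo '[[0.05, 0.015, 0, 0, 0], [0.05, 0, 0, 0, 0], [0.05, 0, 0, 0, 0]]' | python3 inch.py
```

```text
t: 8.8
tool_pos: [0.6092, -0.0695, 0.0567]
orientation: [2.158, 2.281, -0.001]
force: [-1.1, -5.2, -1.2]
opening: 0.0634
gripper_force: 50.0
t: 9.1
tool_pos: [0.6093, -0.0693, 0.0569]
orientation: [2.157, 2.28, -0.003]
force: [-1.5, -10.6, -0.8]
opening: 0.0633
gripper_force: 50.0
t: 9.4
tool_pos: [0.6093, -0.0692, 0.0572]
orientation: [2.156, 2.278, -0.005]
force: [-2.6, -14.9, -0.9]
opening: 0.0637
gripper_force: 50.0
```

In the tool's units: -0.0035 m is -0.035, 0.001 m is 0.01.

```bash
echo '[[0.05, -0.035, 0, 0, 0], [0.05, 0, 0.01, 0, 0], [0.05, 0, 0, 0, 0], [0.05, 0, 0, 0, 0]]' | python3 inch.py
echo '[[0.05, 0, 0.015, 0, 0], [0.05, 0, 0, 0, 0], [0.05, 0, 0, 0, 0]]' | python3 inch.py
echo '[[0.05, 0, 0.015, 0, 0], [0.05, 0, 0, 0, 0], [0.05, 0, 0, 0, 0]]' | python3 inch.py
```

```text
t: 9.8
tool_pos: [0.6094, -0.0695, 0.0562]
orientation: [-2.158, -2.282, 0.003]
force: [-5.2, -5.8, -0.7]
opening: 0.0633
gripper_force: 50.0
t: 10.1
tool_pos: [0.6097, -0.0695, 0.0558]
orientation: [-2.157, -2.281, 0.006]
force: [-10.3, -6.4, 1.7]
opening: 0.0637
gripper_force: 50.0
t: 10.4
tool_pos: [0.6098, -0.0695, 0.0553]
orientation: [-2.155, -2.28, 0.009]
force: [-15.0, -6.7, 5.6]
opening: 0.0637
gripper_force: 50.1
```

Contact felt on both the stop and the fence. I'll relax sideways and lower onto the bed.

In the tool's units: -0.003 m is -0.03, 0.0015 m is 0.015.

```bash
echo '[[0.05, -0.005, -0.03, 0, 0], [0.05, 0, 0, 0.015, 0], [0.05, 0, 0, 0, 0], [0.05, 0, 0, 0, 0]]' | python3 inch.py
echo '[[0.05, 0, 0, 0.01, 0], [0.05, 0, 0, 0, 0], [0.05, 0, 0, 0, 0]]' | python3 inch.py
```

```text
t: 10.8
tool_pos: [0.6095, -0.0696, 0.055]
orientation: [-2.158, -2.282, 0.002]
force: [-6.1, -4.5, 2.5]
opening: 0.0636
gripper_force: 50.0
t: 11.1
tool_pos: [0.6096, -0.0696, 0.055]
orientation: [-2.158, -2.282, 0.002]
force: [-10.1, -3.4, 10.8]
opening: 0.0635
gripper_force: 50.0
```

```bash
echo '[[0.05, 0, -0.015, -0.01, 0], [0.05, 0, 0, 0, 0], [0.093, 0, 0, 0, 0], [0.093, 0, 0, 0, 0], [0.093, 0, 0, 0, 0], [0.093, 0, 0, 0, 0], [0.093, 0, 0, 0, 0], [0.093, 0, 0, 0, 0]]' | python3 inch.py
echo '[[0.093, 0, 0, -0.1, 0], [0.093, 0, 0, -0.2, 0], [0.093, 0, 0, -0.3, 0], [0.093, -0.2, 0, -0.4, 0], [0.093, -0.4, 0, -0.45, 0], [0.093, -0.45, 0, -0.45, 0], [0.093, -0.45, 0, -0.3, 0], [0.093, -0.45, 0, 0, 0], [0.093, 0, 0, 0, 0]]' | python3 inch.py
python3 - <<'E'
from h import *
import pickle
st=robot.read_state(); p=toworld([-.117,0]); plan(p[0],p[1],.30,np.degrees(TH))
c=cam('top'); s=cam('scene'); pickle.dump(c,open('t2.pkl','wb'))
a=cv2.resize(c['image'][140:240,240:340,::-1],(600,600),interpolation=cv2.INTER_CUBIC)
cv2.imwrite('pics/home.png',a)
E
```

```text
t: 11.9
tool_pos: [0.6087, -0.0694, 0.055]
orientation: [-2.159, -2.282, -0.0]
force: [-0.4, 0.4, 0.7]
opening: 0.0932
gripper_force: 0.0
t: 12.8
tool_pos: [0.6182, -0.2502, 0.2578]
orientation: [2.161, 2.274, -0.001]
force: [-0.1, 0.1, -1.1]
opening: 0.0927
gripper_force: 0.0
shift [ 0.2646 -0.1158 -0.0434] tool y ang 2.9 turn rad -0.005 or 3.136 q1 -0.46 q6 -0.511
```

View pics/home.png

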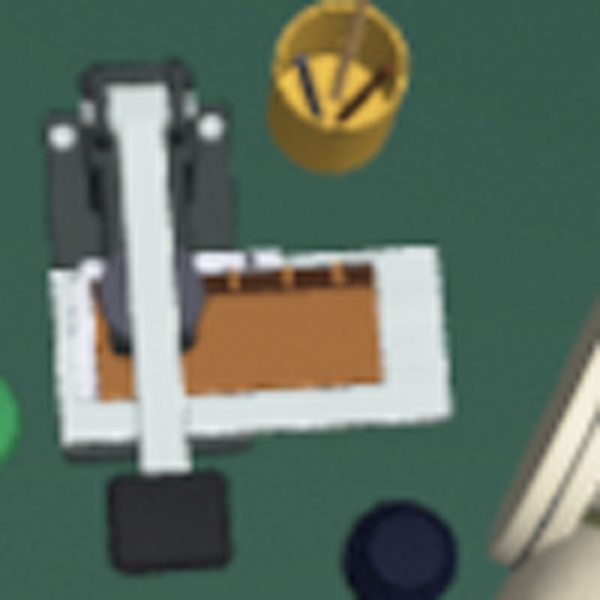

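The home view shows the foot edge meeting the stop at (95,340) and the spine parallel to and against the fence at y ≈ 275. I'll check the free edges numerically.

```bash
python3 - <<'E'
from h import *
import pickle
c=pickle.load(open('t2.pkl','rb'))
hsv=cv2.cvtColor(c['image'],cv2.COLOR_RGB2HSV);S=hsv[...,1].astype(float)
# saturation edge: tan high, bed low
def cross(v,th=80):
    for i in range(len(v)-1):
        if v[i]>=th>v[i+1]: return i+(v[i]-th)/(v[i]-v[i+1])
fr=[(u,195+cross(S[195:212,u])) for u in range(274,301)]
he=[(296+cross(S[v,296:312]),v) for v in range(188,202)]
for n,e in(('front x want -.032',fr),('head y want -.120',he)):
    P=topress(ray(c,e,.044)); print(n,np.median(P,0).round(4),np.polyfit(P[:,0 if n[0]=='h' else 1],P[:,1 if n[0]=='h' else 0],1).round(4))
plan(*toworld([-.119,0]),.30)
E
```

```text
front x want -.032 [-0.0335 -0.0673] [-0.0015 -0.0337]
head y want -.120 [-0.0055 -0.1181] [-0.0081 -0.1182]
shift [ 0.2603 -0.1173 -0.0441] tool y ang 3.06 q1 -0.46 q6 -0.509
```

```bash
echo '[[0.0, 0, 0, -0.22, 0], [0.0, 0, 0, -0.22, 0], [0.0, 0.35, -0.17, 0, 0], [0.0, 0.45, -0.2, 0, 0], [0.0, 0.45, -0.2, 0, 0], [0.0, 0.45, -0.2, 0, 0], [0.0, 0.45, -0.2, 0, 0], [0.0, 0.45, -0.2, 0, 0], [0.0, 0, 0, 0.2, 0], [0.0, 0, 0, 0.2, 0], [0.0, 0, 0, 0, 0]]' | python3 inch.py 20
python3 - <<'E'
from h import *
plan(*toworld([-.119,0]),.243)
E
```

```text
t: 14.0
tool_pos: [0.4849, 0.0105, 0.2566]
orientation: [-2.153, -2.282, 0.004]
force: [-0.1, 0.2, -0.7]
opening: 0.0093
gripper_force: 0.0
shift [-0.0025  0.002   0.0136] tool y ang 3.34 q1 -0.08 q6 -0.143
```

In the tool's units: 0.01 m is 0.1, 0.008 m is 0.08.

```bash
echo '[[0.0, -0.02, 0.02, 0.08, 0], [0.0, 0, 0, 0.06, 0], [0.0, 0, -0.02, 0.1, 0], [0.0, 0, -0.03, 0.1, 0], [0.0, 0, -0.02, 0.08, 0], [0.0, 0, 0, 0, 0]]' | python3 inch.py
echo '[[0.0, 0, -0.02, 0.08, 0], [0.0, 0, -0.02, 0.06, 0], [0.0, 0, -0.01, 0.04, 0], [0.0, 0, 0, 0, 0]]' | python3 inch.py
```

```text
t: 14.6
tool_pos: [0.4825, 0.0062, 0.2176]
orientation: [2.159, 2.281, 0.001]
force: [-1.4, 1.2, 8.5]
opening: 0.0008
gripper_force: 4.3
t: 15.0
tool_pos: [0.4792, 0.006, 0.2013]
orientation: [2.157, 2.279, 0.006]
force: [1.0, 0.9, 9.9]
opening: 0.0006
gripper_force: 4.8
```

```bash
echo '[[0.0, 0, 0, 0.03, 0], [0.0, 0, 0, 0.03, 0], [0.0, 0, 0, 0, 0], [0.0, 0, 0, 0, 0]]' | python3 inch.py
echo '[[0.0, 0, 0, 0.03, 0], [0.0, 0, 0, 0, 0], [0.0, 0, 0, 0, 0]]' | python3 inch.py
echo '[[0.0, 0, 0, 0.03, 0], [0.0, 0, 0, 0, 0], [0.0, 0, 0, 0, 0]]' | python3 inch.py
```

```text
t: 15.4
tool_pos: [0.4786, 0.006, 0.1966]
orientation: [2.157, 2.28, 0.004]
force: [-6.0, 1.0, 18.3]
opening: 0.0002
gripper_force: 9.6
t: 15.7
tool_pos: [0.4787, 0.0059, 0.1959]
orientation: [2.157, 2.279, 0.005]
force: [-16.4, 1.8, 36.1]
opening: 0.0006
gripper_force: 18.6
t: 16.0
tool_pos: [0.4788, 0.0059, 0.1952]
orientation: [2.156, 2.279, 0.005]
force: [-25.4, 2.3, 53.2]
opening: 0.0005
gripper_force: 27.9
```

```bash
echo '[[0.0, 0, 0, 0.01, 0], [0.0, 0, 0, 0, 0], [0.0, 0, 0, 0, 0], [0.0, 0, 0, 0, 0], [0.0, 0, 0, 0, 0], [0.0, 0, 0, 0, 0], [0.0, 0, 0, 0, 0]]' | python3 inch.py
echo '[[0.0, 0, 0.02, -0.1, 0], [0.0, 0, 0.02, -0.1, 0], [0.0, 0, 0.02, -0.1, 0], [0.0, 0, 0.02, -0.1, 0], [0.0, 0, 0.02, -0.1, 0], [0.0, 0, 0.02, -0.12, 0], [0.0, 0, 0, -0.2, 0], [0.0, 0, 0, -0.3, 0], [0.0, 0, 0, -0.2, 0], [0.0, 0, 0, 0, 0]]' | python3 inch.py
python3 - <<'E'
from h import *
plan(*toworld([-.0,-.085-.17]),.25,np.degrees(TH))
E
```

```text
t: 16.7
tool_pos: [0.4788, 0.0059, 0.195]
orientation: [2.156, 2.279, 0.006]
force: [-29.9, 2.5, 60.1]
opening: 0.0007
gripper_force: 31.3
t: 17.7
tool_pos: [0.4904, 0.0065, 0.3218]
orientation: [2.157, 2.279, 0.005]
force: [0.4, -0.5, -0.6]
opening: 0.0007
gripper_force: 0.0
shift [-0.253   0.1155  0.0726] tool y ang 3.16 turn rad -0.001 or 3.141 q1 -0.09 q6 -0.146
```

In the tool's units: -0.03 m is -0.3, 0.03 m is 0.3.

```bash
echo '[[0.093, -0.3, 0.3, 0, 0], [0.093, -0.3, 0.3, 0, 0], [0.093, -0.2, 0.3, 0, 0], [0.093, -0.03, 0.255, 0.2, 0], [0.093, 0, 0, 0.3, 0], [0.093, 0, 0, 0.2, 0], [0.093, 0, 0, 0, 0], [0.093, 0, 0, 0, 0]]' | python3 inch.py 50
python3 - <<'E'
from h import *
plan(.6089,-.0695,.055,np.degrees(TH))
c=cam('top'); s=cam('scene')
a=cv2.resize(c['image'][140:240,240:340,::-1],(400,400),interpolation=cv2.INTER_CUBIC)
b=cv2.resize(s['image'][170:260,180:300,::-1],(400,300),interpolation=cv2.INTER_CUBIC)
cv2.imwrite('pics/p.png',np.hstack([a[:300],b]))
E
```

```text
t: 18.5
tool_pos: [0.6085, -0.0696, 0.2475]
orientation: [-2.158, -2.281, 0.002]
force: [0.2, 0.3, 0.5]
opening: 0.0604
gripper_force: 0.0
shift [-0.      0.0009  0.1925] tool y ang 3.17 turn rad -0.001 or 3.141 q1 -0.2 q6 -0.253
```

View pics/p.png

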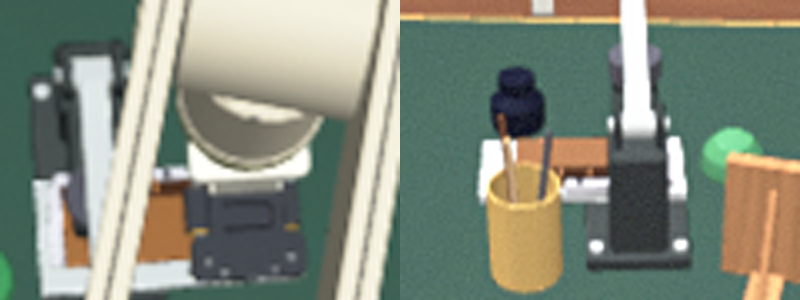

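The notebook is still home at (125,225), the lever is up, and the cup and ink haven't moved. I'll regrip.

In the tool's units: 0.04 m is 0.4, 0.03 m is 0.3.

```bash
echo '[[0.093, 0, 0, 0.3, 0], [0.093, 0, 0, 0.4, 0], [0.093, 0, 0, 0.4, 0], [0.093, 0, 0, 0.2, 0], [0.093, 0, 0, 0, 0]]' | python3 inch.py 
echo '[[0.093, 0, 0, 0.3, 0], [0.093, 0, 0, 0.2, 0], [0.093, 0, 0, 0.1, 0], [0.093, 0, 0, 0, 0], [0.05, 0, 0, 0, 0], [0.05, 0, 0, 0, 0], [0.05, 0, 0, 0, 0], [0.05, 0, 0, 0, 0], [0.05, 0, 0, 0, 0], [0.05, 0, 0, 0, 0]]' | python3 inch.py 50
```

```text
t: 19.1
tool_pos: [0.6073, -0.0692, 0.1159]
orientation: [-2.156, -2.279, 0.004]
force: [-0.9, -0.4, 0.0]
opening: 0.0929
gripper_force: 0.0
t: 20.1
tool_pos: [0.6096, -0.0697, 0.0592]
orientation: [2.158, 2.282, 0.001]
force: [-0.8, 0.5, 6.2]
opening: 0.0631
gripper_force: 50.0
```

In the tool's units: 0.0045 m is 0.045.

```bash
echo '[[0.093, 0, 0, 0, 0], [0.093, 0, 0, 0, 0], [0.093, 0, 0, 0, 0], [0.093, 0, 0, 0.045, 0], [0.093, 0, 0, 0, 0], [0.05, 0, 0, 0, 0], [0.05, 0, 0, 0, 0], [0.05, 0, 0, 0, 0], [0.05, 0, 0, 0, 0], [0.05, 0, 0, 0, 0], [0.05, 0, 0, 0, 0]]' | python3 inch.py
echo '[[0.05, 0, 0, -0.02, 0], [0.05, -0.03, -0.02, -0.02, 0], [0.05, -0.2, 0, 0, 0], [0.05, -0.3, 0, 0, 0], [0.05, -0.3, 0, 0, 0], [0.05, -0.3, 0, 0, 0], [0.05, -0.2, 0, 0, 0], [0.05, 0, 0, -0.2, 0], [0.05, 0, 0, -0.3, 0], [0.05, 0, 0, -0.3, 0], [0.05, 0, 0, -0.2, 0], [0.05, 0, 0, 0, 0], [0.05, 0, 0, 0, 0]]' | python3 inch.py
python3 - <<'E'
from h import *
plan(.57,-.21,.28,87)
E
```

```text
t: 21.2
tool_pos: [0.6092, -0.0697, 0.054]
orientation: [2.159, 2.282, 0.0]
force: [0.3, 0.4, 0.5]
opening: 0.063
gripper_force: 50.0
t: 22.5
tool_pos: [0.6145, -0.2024, 0.1576]
orientation: [2.159, 2.282, 0.0]
force: [0.1, -0.1, -2.0]
opening: 0.0632
gripper_force: 50.0
shift [-0.0051 -0.0448 -0.1224] tool y ang 3.19 turn rad -1.463 or 1.679 q1 -0.4 q6 -0.453
```

Careful with the scale: shifts go in units of 100 mm. That gives: -0.04 m is -0.4, -0.03 m is -0.3.

```bash
echo '[[0.05, 0, 0, -0.3, 0], [0.05, 0, 0, -0.4, 0], [0.05, 0, 0, -0.4, 0], [0.05, 0, 0, -0.3, 0], [0.05, 0, 0, 0, -0.1], [0.05, 0, 0, 0, -0.14], [0.05, 0, 0, 0, -0.14], [0.05, 0, 0, 0, -0.14], [0.05, 0, 0, 0, -0.14], [0.05, 0, 0, 0, -0.14], [0.05, 0, 0, 0, -0.14], [0.05, 0, 0, 0, -0.14], [0.05, 0, 0, 0, -0.14], [0.05, 0, 0, 0, -0.14], [0.05, 0, 0, 0, -0.1], [0.05, 0, 0, 0, 0]]' | python3 inch.py
python3 - <<'E'
from h import *
plan(.555,.391,.2,87)
E
```

```text
t: 24.1
tool_pos: [0.6139, -0.2022, 0.2951]
orientation: [-0.084, -3.137, -0.002]
force: [0.8, 0.4, -1.7]
opening: 0.0631
gripper_force: 50.0
shift [0.0902 0.589  0.0963] tool y ang 86.93 turn rad -0.001 or 3.14 q1 -0.4 q6 -1.915
```

```bash
echo '[[0.05, 0.04, 0.3, 0, 0], [0.05, 0.06, 0.4, 0, 0], [0.05, 0.07, 0.45, 0, 0], [0.05, 0.07, 0.45, 0, 0], [0.05, 0.07, 0.45, 0, 0], [0.05, 0.07, 0.45, 0, 0], [0.05, 0.07, 0.45, 0, 0], [0.05, 0.07, 0.45, 0, 0], [0.05, 0.07, 0.45, 0, 0], [0.05, 0.07, 0.45, 0, 0], [0.05, 0.07, 0.45, 0, 0], [0.05, 0.07, 0.45, 0, 0], [0.05, 0.06, 0.4, 0, 0], [0.05, 0.04, 0.29, 0, 0], [0.05, 0, 0, 0.3, 0], [0.05, 0, 0, 0.4, 0], [0.05, 0, 0, 0.26, 0], [0.05, 0, 0, 0, 0], [0.05, 0, 0, 0, 0]]' | python3 inch.py
python3 - <<'E'
from h import *
plan(.555,.391,.045,87)
c=cam('top'); s=cam('scene')
a=cv2.resize(c['image'][170:270,100:220,::-1],(480,400),interpolation=cv2.INTER_CUBIC)
b=cv2.resize(s['image'][160:245,300:400,::-1],(320,272),interpolation=cv2.INTER_CUBIC)
cv2.imwrite('pics/t.png',np.hstack([a[:400],np.vstack([b,np.zeros((128,320,3),np.uint8)])]))
E
```

```text
t: 26.0
tool_pos: [0.5566, 0.3902, 0.201]
orientation: [-0.09, -3.138, 0.002]
force: [-0.6, -0.6, -1.0]
opening: 0.0635
gripper_force: 50.0
shift [0.0013 0.0009 0.156 ] tool y ang 86.73 turn rad -0.005 or 3.137 q1 0.54 q6 -0.978
```

View pics/t.png

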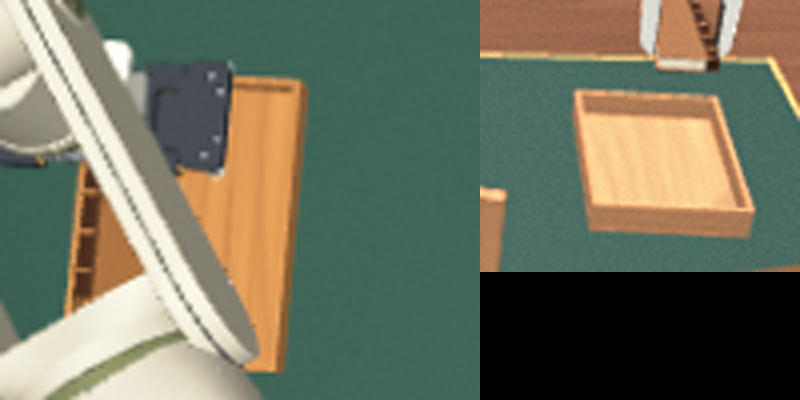

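From above, the book looks shifted outward because it is 0.17 m up (parallax); its measured TCP is over the tray's middle. I'll lower it.

```bash
echo '[[0.05, 0, 0, 0.3, 0], [0.05, 0, 0, 0.4, 0], [0.05, 0, 0, 0.4, 0], [0.05, 0, 0, 0.3, 0], [0.05, 0, 0, 0.14, 0], [0.05, 0, 0, 0, 0], [0.05, 0, 0, 0.06, 0], [0.05, 0, 0, 0.04, 0], [0.05, 0, 0, 0, 0], [0.05, 0, 0, 0, 0]]' | python3 inch.py
echo '[[0.05, 0, 0, 0.02, 0], [0.05, 0, 0, 0, 0], [0.05, 0, 0, 0, 0]]' | python3 inch.py
echo '[[0.05, 0, 0, 0.02, 0], [0.05, 0, 0, 0, 0], [0.05, 0, 0, 0, 0]]' | python3 inch.py
```

```text
t: 27.1
tool_pos: [0.5577, 0.3909, 0.039]
orientation: [0.087, 3.139, 0.001]
force: [0.9, -0.3, 0.0]
opening: 0.0633
gripper_force: 50.0
t: 27.4
tool_pos: [0.5571, 0.3906, 0.036]
orientation: [-0.087, -3.14, 0.0]
force: [0.1, 0.4, -1.2]
opening: 0.0635
gripper_force: 50.0
t: 27.7
tool_pos: [0.557, 0.3905, 0.0337]
orientation: [-0.087, -3.14, 0.0]
force: [0.0, 0.1, -1.8]
opening: 0.0637
gripper_force: 50.0
```

In the tool's units: 0.0015 m is 0.015.

```bash
echo '[[0.05, 0, 0, 0.015, 0], [0.05, 0, 0, 0, 0], [0.05, 0, 0, 0, 0]]' | python3 inch.py
echo '[[0.05, 0, 0, 0.015, 0], [0.05, 0, 0, 0, 0], [0.05, 0, 0, 0, 0]]' | python3 inch.py
```

```text
t: 28.0
tool_pos: [0.5571, 0.3905, 0.0323]
orientation: [-0.087, -3.14, 0.0]
force: [-0.5, 0.0, -1.5]
opening: 0.0633
gripper_force: 50.0
t: 28.3
tool_pos: [0.5573, 0.3907, 0.0311]
orientation: [0.087, 3.14, 0.0]
force: [0.3, -0.1, -0.9]
opening: 0.0639
gripper_force: 50.0
```

In the tool's units: -0.045 m is -0.45, -0.04 m is -0.4.

```bash
echo '[[0.05, 0, 0, 0.015, 0], [0.05, 0, 0, 0, 0], [0.07, 0, 0, 0, 0], [0.093, 0, 0, 0, 0], [0.093, 0, 0, 0, 0], [0.093, 0, 0, 0, 0], [0.093, 0, 0, 0, 0], [0.093, 0, 0, -0.1, 0], [0.093, 0, 0, -0.3, 0], [0.093, 0, 0, -0.4, 0], [0.093, 0, 0, -0.45, 0], [0.093, 0, 0, -0.45, 0], [0.093, -0.45, 0, 0, 0], [0.093, -0.45, 0, 0, 0], [0.093, -0.45, 0, 0, 0], [0.093, -0.45, 0, 0, 0], [0.093, 0, 0, 0, 0]]' | python3 inch.py
python3 - <<'E'
from h import *
c=cam('top'); s=cam('scene')
a=cv2.resize(c['image'][110:290,60:440,::-1],(798,378),interpolation=cv2.INTER_CUBIC)
b=cv2.resize(s['image'][160:265,60:450,::-1],(798,215),interpolation=cv2.INTER_CUBIC)
cv2.imwrite('pics/end.png',np.vstack([a,b]))
E
```

```text
t: 30.0
tool_pos: [0.7402, 0.3777, 0.1926]
orientation: [-0.093, -3.136, 0.005]
force: [-0.6, -1.2, -1.9]
opening: 0.0931
gripper_force: 0.0
```

View pics/end.png

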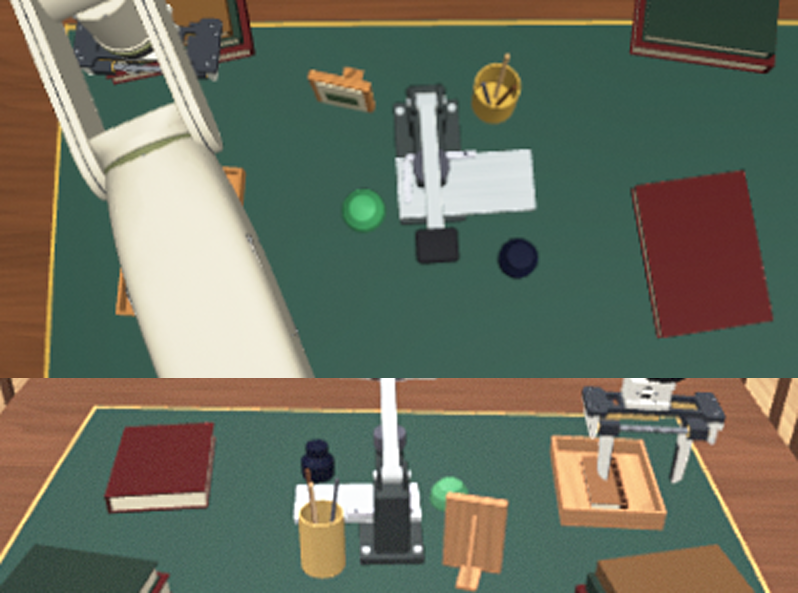

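The notebook lies in the tray at (605,485) in the lower view, the lever is up, and every bystander is in place. The gripper hovers near the far book stack, so I'll raise it and hand in.

In the tool's units: -0.03 m is -0.3, 0.03 m is 0.3.

```bash
echo '[[0.093, 0, 0, -0.3, 0], [0.093, 0.3, 0, -0.3, 0], [0.093, 0, 0, 0, 0], [0.093, 0, 0, 0, 0], [0.093, 0, 0, 0, 0]]' | python3 inch.py; python3 -c "
from plant import robot
print(robot.close_job())"
```

```text
t: 30.6
tool_pos: [0.7054, 0.3826, 0.2607]
orientation: [0.085, 3.14, 0.001]
force: [-0.1, -0.1, 0.5]
opening: 0.0932
gripper_force: 0.0
the job is handed in; nothing more can be done
None
```

I stamped the notebook at home on the bed and laid it flat in the tray, with the lever back up and the ink, cup, paperweight and picture where they stood; I handed the job in at about 31 s, and the hand-in call returned no verdict.

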